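# Load a crimp die into its holder and latch it

## Task

Put away the crimp die that stands on the loading plate: square it up and slide it into the covered die holder until it is fully home against the back stop, its rear end flush with the mouth. Then turn the black knob two clicks so that its steel latch arm swings across the mouth behind the die and its pointer stands at the long mark. Do not disturb the oil bottle, screwdriver, marker pen and counter lying near.

Things in the scene. Friction and masses are not known exactly. Their poses are not given: they have to be found in the camera images.
- holder: die holder bolted to the bench, fixed: a 110 x 176 x 6 mm aluminium plate on the bench top with a grey covered case on its +y end. Origin: on the bench top (z = 0), under the centre line of the die channel, which runs along the holder's +y axis. The plate spans x -70 to 40, y -80 to 96 mm; its top, z = 6 mm, is the loading plate and runs on level as the floor of the case
- mouth (a point): middle of the case's mouth, on the floor: holder (0, 26, 6) mm. Low lead-in cheeks (to z = 15 mm) flare to x = +-26.5 mm here and narrow to the straight inner walls at x = +-23.5 mm from y = 38 mm on
- back_stop (a point): middle of the back stop's face, on the floor: holder (0, 88, 6) mm. The roof (underside z = 43.5, top z = 48.5 mm, with a 14 mm sight slot along its middle) covers only y = 38 to 96 mm, so a finger can push the die from behind right up to the mouth
- die_1: the loose crimp die on the loading plate, about 0.42 kg: dark base flange 44 (x) x 62 (y) x 8 mm, on it a grey steel block 32 (x) x 44 (y) mm, z = 8 to 35 mm. Origin: centre of its underside. Starts askew (to 0.3 rad, 9 mm off line); slides at 2 to 5 N. 1.5 mm play each side in the case. Home: flange end on the back stop, origin at holder (0, 57, 6) mm, rear end flush with the mouth
- latch_knob (a joint): angle of the knob (rad), growing counter-clockwise seen from above. Clicks into place at 0 (released, first dot), 0.7 (second dot) and 1.4 (latched, long white mark); stops at -0.1 and 1.5; about 0.1 to 0.15 N m over a click. At 0 its pointer and latch arm point along the holder's -y, at 1.4 nearly along +x
- knob_grip (a point): on the knob's upright axis, z = 67 mm (holder x = -48, y = 23 mm), in the black bar to grip: 10 mm thick, 28 mm long, z = 53 to 77 mm, its length along the pointer (holder y at joint 0); axes turn with it. Below it a round boss, radius 22 mm, z = 16 to 48 mm
- latch_tip (a point): end of the steel latch arm under the knob: 8 mm wide, z = 7 to 13 mm, tip 47 mm from the knob's axis. Latched, it lies 2 to 3 mm behind the end of a die that is home; a die standing farther out gets in its way
- oil_bottle: bystander, loose: white squeeze bottle, 38 mm round, 120 mm tall, standing; origin at its foot
- driver_blue: bystander, loose: small screwdriver lying, 18 x 125 x 18 mm
- marker_black: bystander, loose: marker pen lying, 16 x 119 x 17 mm
- tally_counter: bystander, loose: pale hand counter, 52 x 64 x 23 mm

How it is judged:
By the outcome, as a careful person would: the job done as asked, in the order asked, and still so for the second after the job is handed in, with the robot touching nothing.
It also fails if it takes over 58 s, if anything falls off the work surface, if the arm or the gripper's body presses on something with over 40 N, if the wrist force passes 120 N, or if a joint passes its speed limit or range.

## Robot

A 7-joint arm with a two-finger parallel gripper is mounted at the origin on a cart in front of the work surface, level with it; the furniture and walls round the work are solid. World frame = base frame: x ahead of the robot, y to its left, z up, the work surface at z = 0. Lengths are in m, angles in rad, forces in N, time in s.
With the tool pointing down it reaches from about 0.4 to 0.875 m from the base axis. Payload 4.4 kg.
Tool frame: the origin (TCP) lies between the finger pads; the fingertips stand 25 mm ahead of it and the grasp point (between the pads) lies 6 mm ahead of it; z points along the fingers, y is the line along which they close (so a half turn about z gives the same grasp; the last joint's range is limited). The gripper opens to 85 mm and grips with 20 to 120 N. Pads are 22 mm wide; open, the fingers measure 114 mm over their backs; the gripper's body (76 mm by 85 mm) begins 54 mm behind the grasp point. The pads swing forward as they close: fully open they stand 13 mm farther back than shut.
Start: joints at [-1.311, 0.628, 0.038, 1.517, -0.027, 0.996, -0.02], TCP at [0.208, 0.616, 0.256] pointing down, gripper open.
Joint ranges: [-3.06, 3.06], [-0.37, 2.12], [-1.25, 1.32], [0.18, 2.47], [-1.1, 4.24], [0.23, 1.98], [-2.94, 2.94]. Speed limits (rad/s): [2.57, 2.57, 3.14, 3.14, 3.14, 3.14, 3.14].

## Interface

Orientations are given as a unit quaternion [x, y, z, w].
In Python, from workcell import env, cams, workorder gives the robot as it stands. The module is installed in compiled form; this text tells all that it offers.
- The arm moves only by the shell command python3 -m inch 'ROWS' [OPENING] [FORCE]. ROWS is JSON, a list of rows, each an object with "dp": the shift along the tool's x, y, z in cm, a list of three; "turn": the turn about the tool's z in degrees. A call has 1 to 10 rows; each row is the pose to reach, as a shift and turn from the pose commanded when the call began, along the tool's axes at that moment; what a row does not reach only later rows make up. A row lasts 1/12 s, in which the tool goes at most 41.7 mm and 7.16 degrees, less where a joint would pass 70% of its speed; a pose out of reach is approached as far as the arm can. A call with a gripper value outside its range is refused whole. OPENING is the closure, from -1 (fully open) to 1 (shut), set as the call begins (- or left out, the last holds). The fingers move at their own pace and stop on an object; FORCE is the grip in N (left out, the last holds). Time passes only in rows, so rows that repeat a pose let the fingers close. It gives the time, the measured TCP pose, the force, the opening and the grip force at its end, in the units of the state.
- env.read_state(): the state, without advancing time (a new reading comes with each control period).
- cams.get_image(name): name is "scene" or "side" or "wrist"; returns the picture (400x640x3 uint8, blue, green, red); there is no depth.
- cams.calibration(name): a dict with "fx", "fy", "cx", "cy" (pixels), "position" and "orientation" of the camera in the world; the wrist camera has in their place "tool_from_camera" (4x4, takes a point from camera to tool coordinates, whose origin is the TCP and whose axes are the flange's). Camera axes: x right, y up, looking along -z (the intrinsics and any distortion apply to the point x, -y, -z); pixel columns grow to the right and rows downward; lengths in m; the calibration is good to about 2 mm. A picture is of the moment at which its call begins: read the wrist's pose just before it. calibration takes no time and is no camera call.
- workorder.hand_in(): hands the job in; it is judged then, once.
Trained networks look in the newest picture that a camera, given by its name, has taken for a name from the list of things; names that differ only in an ending like _2 or _b are one class to them, and where a whole thing is asked for, a point or a joint stands for the part that bears it (a point fixed in the world has none). Each returns a list of dicts, best first, with "score" (0 to 1); they miss things now and then, are a little off and sometimes report something else, mostly with a low value. They report only what shows in the picture. A call takes as long as a camera call.
- cams.boxes_of(camera, thing): "bbox" ([left, top, right, bottom] in pixels, round what is visible of it).
- cams.spot_point(camera, thing): "at" ([column, row] in pixels: a listed point, or the origin of a listed thing).
The state is a dict: "time": time; "joint_positions": joint angles; "joint_velocities": joint speeds; "joint_efforts": joint torques, N m; "position": TCP position; "tool_rot": TCP orientation; "wrist_force": force on the tool from outside, world axes, zero at the start; "wrist_torque": the same for the moment, N m; "finger_gap": finger opening in m; "finger_force": force on a finger pad.
Only numpy, scipy, OpenCV 4.12 (cv2) and the standard library are available. Lean on these libraries where they do the work, as an engineer would, in place of code of your own. Each camera call takes 0.05 s, during which the arm holds its last target. There are 200 camera calls.

## Working session

There is one attempt and no reset: what is moved stays moved. The work goes in short steps, Python scripts to look and compute and a shell command to move; the robot and the scene stay as the last step left them, time stands still between calls to the robot, and variables do not carry over. Pictures are saved under pics/ and viewed, at most 10 in all, crops included, and the job is handed in when it is done.

```bash
mkdir -p pics
cat > h.py <<'E'
import numpy as np, cv2
from scipy.spatial.transform import Rotation as R
from workcell import env, cams, workorder
def pose():
    s=env.read_state(); return np.array(s['position']),R.from_quat(s['tool_rot'])
def cam(name,ps=None):
    c=cams.calibration(name)
    K=np.array([[c['fx'],0,c['cx']],[0,c['fy'],c['cy']],[0,0,1]])
    if 'position' in c: return K,np.array(c['position']),R.from_quat(c['orientation']).as_matrix(),c
    p,r=ps; T=np.array(c['tool_from_camera']); return K,p+r.apply(T[:3,3]),r.as_matrix()@T[:3,:3],c
def dist(c):
    for k in c:
        if 'dist' in k: return np.array(c[k],float)
    return np.zeros(5)
def ray(name,uv,z,ps=None):
    K,o,M,c=cam(name,ps)
    a=cv2.undistortPoints(np.array([[uv]],float),K,dist(c))[0,0]
    d=M@np.array([a[0],-a[1],-1]); return o+d*(z-o[2])/d[2]
def proj(name,P,ps=None):
    K,o,M,c=cam(name,ps); q=(np.atleast_2d(P)-o)@M*[1,-1,-1]
    return cv2.projectPoints(q,np.zeros(3),np.zeros(3),K,dist(c))[0][:,0]
def snap(name,f=None):
    ps=pose(); im=cams.get_image(name)
    if f: cv2.imwrite('pics/'+f,im)
    return im,ps
E
python3 - <<'E'
from h import *
s=env.read_state(); print(s['time'],s['position'],s['tool_rot'],s['finger_gap'])
for n in ['scene','side','wrist']:
    im,ps=snap(n,n+'0.png'); c=cams.calibration(n); print(n,{k:np.round(v,3).tolist() if not isinstance(v,str) else v for k,v in c.items()})
    for t,z in [('holder',0),('mouth',.006),('back_stop',.006),('die_1',.006),('knob_grip',.067),('latch_tip',.01),('oil_bottle',0),('driver_blue',.009),('marker_black',.008),('tally_counter',.01)]:
        for d in cams.spot_point(n,t)[:1]: print(t,round(d['score'],2),np.round(d['at']),np.round(ray(n,d['at'],z,ps)*1000,0))
E
```

```text
0.0 [0.20781368 0.61526518 0.255388  ] [ 1.62176992e-01  9.86761210e-01 -9.56646361e-04 -1.51546709e-04] 0.08554418715146565
scene {'fx': 460.4, 'fy': 460.4, 'cx': 321.517, 'cy': 201.193, 'position': [-0.152, -0.481, 1.133], 'orientation': [0.324, -0.127, -0.365, 0.863]}
holder 0.64 [330. 199.] [554. 205.   0.]
mouth 0.97 [330. 192.] [572. 222.   6.]
back_stop 0.84 [322. 179.] [598. 280.   6.]
die_1 0.69 [334. 203.] [551. 181.   6.]
knob_grip 0.55 [313. 182.] [528. 252.  67.]
latch_tip 0.61 [320. 204.] [512. 205.  10.]
oil_bottle 0.71 [282. 172.] [534. 410.   0.]
driver_blue 0.45 [266. 145.] [578. 546.   9.]
marker_black 0.62 [349. 268.] [399. -21.   8.]
tally_counter 0.89 [385. 310.] [ 369. -178.   10.]
side {'fx': 411.586, 'fy': 411.586, 'cx': 320.92, 'cy': 191.534, 'position': [0.515, 1.006, 0.799], 'orientation': [0.003, 0.42, 0.907, 0.018]}
holder 0.66 [299. 227.] [555. 209.   0.]
mouth 0.83 [295. 230.] [565. 229.   6.]
back_stop 0.62 [287. 246.] [586. 283.   6.]
die_1 0.59 [297. 218.] [561. 180.   6.]
knob_grip 0.53 [315. 214.] [511. 233.  67.]
oil_bottle 0.58 [303. 283.] [543. 400.   0.]
driver_blue 0.76 [291. 334.] [569. 536.   9.]
marker_black 0.67 [346. 172.] [409. -18.   8.]
tally_counter 0.37 [304. 285.] [540. 412.  10.]
wrist {'fx': 294.983, 'fy': 294.983, 'cx': 321.978, 'cy': 200.055, 'tool_from_camera': [[-0.0, 0.966, 0.258, 0.065], [1.0, 0.0, -0.001, 0.0], [-0.001, 0.258, -0.966, -0.118], [0.0, 0.0, 0.0, 1.0]]}
```

Run:
```python
import cv2,numpy as np
a=cv2.imread('pics/scene0.png')[120:270,230:430]; b=cv2.imread('pics/side0.png')[130:280,200:400]
cv2.imwrite('pics/c0.png',np.vstack([cv2.resize(a,None,fx=4,fy=4,interpolation=2)[:300*2],])) 
cv2.imwrite('pics/c1.png',cv2.resize(b,None,fx=4,fy=4,interpolation=2))
```

```text
(no output)
```

View pics/c0.png

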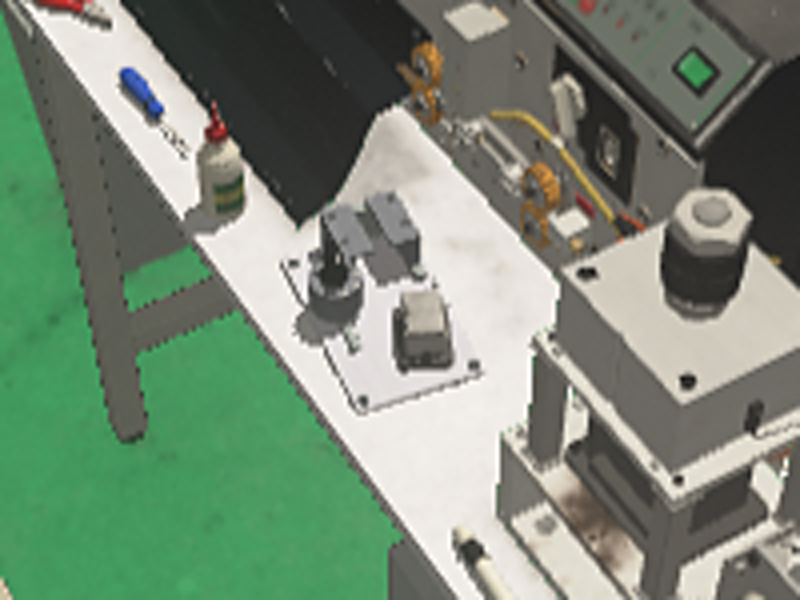

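View pics/c1.png

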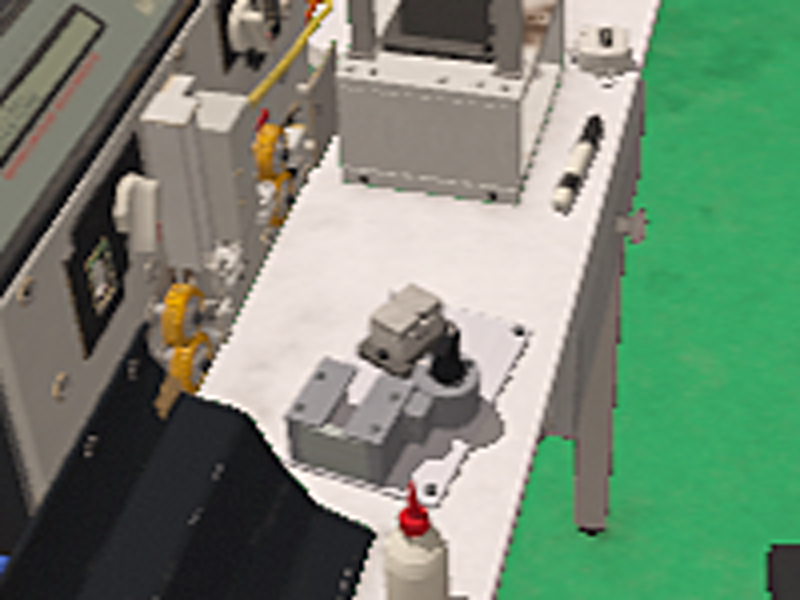

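The scene crop shows the plate's corners at about (290,262), (478,372) and (362,410), the case at (370,235), the knob at (335,285) and the askew die at (425,330). The side crop agrees. The bottle stands beyond the case. Next I move the wrist camera over the work.

```bash
python3 -m inch '[{"dp":[-45,-27,0],"turn":0},{"dp":[-45,-27,0],"turn":0},{"dp":[-45,-27,0],"turn":0},{"dp":[-45,-27,0],"turn":0},{"dp":[-45,-27,0],"turn":0},{"dp":[-45,-27,0],"turn":0},{"dp":[-45,-27,0],"turn":0},{"dp":[-45,-27,0],"turn":0},{"dp":[-45,-27,0],"turn":0},{"dp":[-45,-27,0],"turn":0}]'
python3 -m inch '[{"dp":[-5,-3,0],"turn":0},{"dp":[-5,-3,0],"turn":0},{"dp":[-5,-3,0],"turn":0},{"dp":[-5,-3,0],"turn":0}]'
python3 - <<'E'
from h import *
s=env.read_state(); print(s['time'],s['position'],s['tool_rot'])
n='wrist';im,ps=snap(n,'w1.png')
for t,z in [('mouth',.006),('back_stop',.006),('die_1',.006),('knob_grip',.067),('latch_tip',.01)]:
    for d in cams.spot_point(n,t)[:1]: print(t,round(d['score'],2),np.round(d['at']),np.round(ray(n,d['at'],z,ps)*1000,0))
E
```

```text
time: 2.48
position: [0.479, 0.2967, 0.2566]
tool_rot: [0.162, 0.987, 0.0, 0.0]
wrist_force: [0.4, 1.8, 0.1]
finger_gap: 0.0854
finger_force: 0.0
time: 2.82
position: [0.5163, 0.2529, 0.2563]
tool_rot: [0.164, 0.987, 0.0, -0.0]
wrist_force: [-0.9, 1.0, -0.7]
finger_gap: 0.0856
finger_force: 0.0
2.8167 [0.51629638 0.25287807 0.2562857 ] [ 1.63683052e-01  9.86512976e-01  6.53665953e-05 -4.41674936e-05]
mouth 0.77 [316. 220.] [572. 227.   6.]
back_stop 0.84 [364. 221.] [593. 285.   6.]
knob_grip 0.86 [316. 190.] [521. 246.  67.]
latch_tip 0.75 [284. 181.] [509. 206.  10.]
```

View pics/w1.png

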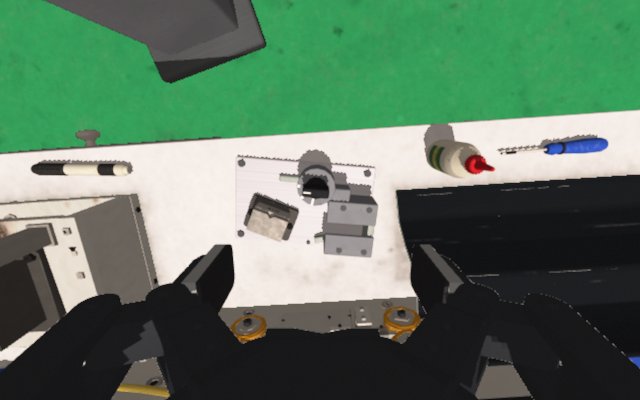

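Run:
```python
import cv2
a=cv2.imread('pics/w1.png')[145:265,230:385]
cv2.imwrite('pics/w1c.png',cv2.resize(a,None,fx=5,fy=5,interpolation=cv2.INTER_CUBIC))
```

```text
(no output)
```

View pics/w1c.png

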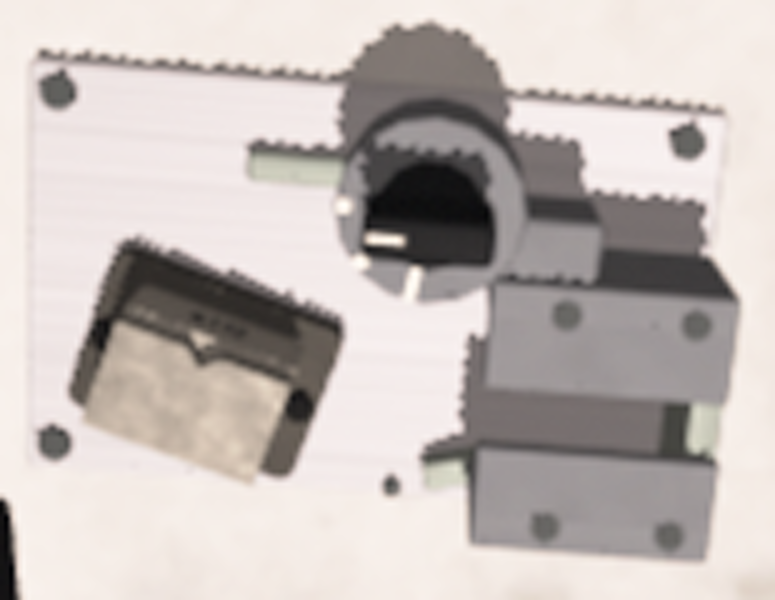

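The crop shows plate corners at (33,62), (724,110) and (28,468), and the sight slot's ends at x ≈ 480 and 725. The askew flange has corners at (125,243), (342,325) and (292,475), and the block top has corners at (118,320), (290,385), (253,483) and (83,418). The pointer is at the first dot. Now I fit both poses to these points.

```bash
cat > fit.py <<'E'
from h import *
from scipy.optimize import least_squares
def world(x,P):
    c,s=np.cos(x[2]),np.sin(x[2]); P=np.asarray(P,float)/1000
    return np.c_[x[0]+c*P[:,0]-s*P[:,1],x[1]+s*P[:,0]+c*P[:,1],P[:,2]]
def fit(P,uv,ps,x0,name='wrist'):
    r=least_squares(lambda x:(proj(name,world(x,P),ps)-uv).ravel(),x0,loss='soft_l1',f_scale=1.)
    return r.x,(proj(name,world(r.x,P),ps)-uv)
def inh(h,x):  # world pose x in holder mm,deg
    c,s=np.cos(h[2]),np.sin(h[2]); d=np.array(x[:2])-h[:2]
    return np.array([c*d[0]+s*d[1],-s*d[0]+c*d[1]])*1000
E
python3 - <<'E'
from fit import *
cr=lambda L:(np.array(L)+.5)/5-.5+[230,145]
ps=pose()
H=[(-70,-80,6),(-70,96,6),(40,-80,6),(-7,38,48.5),(7,38,48.5),(-7,96,48.5),(7,96,48.5)]
u=cr([(33,62),(724,110),(28,468),(487,387),(472,448),(733,402),(718,460)])
h,e=fit(H,u,ps,[.555,.205,-.35]); print('H',h,np.degrees(h[2]));print(e.round(1).tolist())
D=[(-22,-31,14),(-22,31,14),(22,31,14),(-16,-22,41),(-16,22,41),(16,22,41),(16,-22,41)]
v=cr([(125,243),(342,325),(292,475),(118,320),(290,385),(253,483),(83,418)])
d,e=fit(D,v,ps,[.556,.18,-.35]);print('D',d,np.degrees(d[2]),e.round(1).tolist())
print('die in holder',inh(h,d),np.degrees(d[2]-h[2]))
np.save('h.npy',h);np.save('d.npy',d)
print('knob',world(h,[(-48,23,67)])*1000, 'mouth',world(h,[(0,26,6)])*1000,'stop',world(h,[(0,88,6)])*1000)
E
```

```text
H [ 0.55456565  0.20733102 -0.39567899] -22.67073631896085
[[-1.4, -0.5], [1.1, 0.1], [-0.1, 0.6], [-0.9, 0.1], [1.2, -0.9], [-0.7, 0.5], [0.9, 0.0]]
D [ 0.54519754  0.17651505 -0.68801543] -39.42038059689875 [[-1.8, -0.0], [1.2, 0.4], [-0.1, 0.4], [0.2, -2.8], [1.1, -3.1], [-0.1, 0.7], [-0.8, 1.5]]
die in holder [  3.23326874 -32.0457687 ] -16.749644277937904
knob [[519.13936571 247.05479251  67.        ]] mouth [[564.58695348 231.32212694   6.        ]] stop [[588.48391157 288.53170126   6.        ]]
```

Poses are consistent: holder yaw -22.7°, die about 3 mm and -16.7° off line. Next I bring the gripper over the die, fingers across its narrow sides.

```bash
python3 -m inch '[{"dp":[-4.9,-7.1,5],"turn":-69},{"dp":[-4.9,-7.1,5],"turn":-69},{"dp":[-4.9,-7.1,5],"turn":-69},{"dp":[-4.9,-7.1,5],"turn":-69},{"dp":[-4.9,-7.1,5],"turn":-69},{"dp":[-4.9,-7.1,5],"turn":-69},{"dp":[-4.9,-7.1,5],"turn":-69},{"dp":[-4.9,-7.1,5],"turn":-69},{"dp":[-4.9,-7.1,5],"turn":-69},{"dp":[-4.9,-7.1,5],"turn":-69}]' -0.3
python3 -m inch '[{"dp":[0,0,0],"turn":0},{"dp":[0,0,0],"turn":0},{"dp":[0,0,0],"turn":0}]'
cat >> fit.py <<'E'
def report():
    s=env.read_state();p,r=pose();h=np.load('h.npy');x=r.apply([1,0,0]);y=r.apply([0,1,0])
    print('t',s['time'],'tcp world',p.round(4),'holder',inh(h,p).round(1),'z',round(p[2]*1000,1),'ytool yaw vs holder x',round((np.degrees(np.arctan2(y[1],y[0])-h[2])+180)%360-180,1),'gap',round(s['finger_gap']*1000,1),'F',np.round(s['wrist_force'],1),'q',np.round(s['joint_positions'],2))
E
python3 - <<'E'
from fit import *
report();snap('wrist','w2.png')
E
```

```text
time: 3.95
position: [0.5391, 0.1718, 0.2064]
tool_rot: [-0.429, 0.904, 0.0, 0.0]
wrist_force: [1.2, 1.1, 0.2]
finger_gap: 0.0557
finger_force: 0.0
time: 4.2
position: [0.5392, 0.1713, 0.2063]
tool_rot: [-0.425, 0.905, -0.0, -0.0]
wrist_force: [-0.4, -0.4, -0.0]
finger_gap: 0.0558
finger_force: 0.0
t 4.2 tcp world [0.5392 0.1713 0.2063] holder [ -0.3 -39.1] z 206.3 ytool yaw vs holder x 162.9 gap 55.8 F [-0.4 -0.4 -0. ] q [-0.17  0.58 -0.29  1.8   0.23  0.79  1.87]
```

View pics/w2.png

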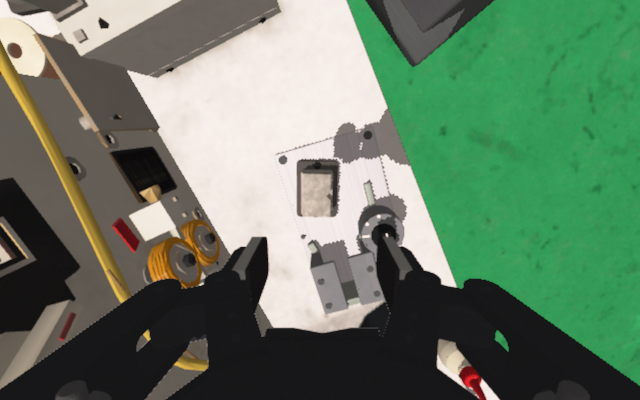

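The view shows the die upright in the image: block top about (302..335, 172..216), flange (297..339, 160..216), so the tool is well aligned. The case and knob are at right, below. I check the offset, then descend.

Run:
```python
from fit import *
ps=pose();p,r=ps
D=[(-16,-22,41),(16,-22,41),(-16,22,41),(16,22,41),(22,-31,14),(-22,-31,14)]
# image right = tool y = -die x ; image down = -tool x = +die y
uv=np.array([(335,172),(302,172),(332,216),(302,216),(298,161),(338,161)],float)
d,e=fit(D,uv,ps,np.load('d.npy'));print(d,np.degrees(d[2]),e.round(1).tolist());h=np.load('h.npy')
print(inh(h,d),np.degrees(d[2]-h[2]),'die in tool',r.inv().apply(np.r_[d[:2],0]-p)*1000)
a=ray('wrist',(318,194),.041,ps);print(r.inv().apply(a-p)*1000)
```

```text
[ 0.54628884  0.17315344 -0.71046583] -40.70669342995244 [[-0.5, 1.2], [-0.4, 0.6], [1.3, 0.2], [-0.4, -0.3], [-0.4, -1.3], [1.4, -0.6]]
[  5.53592763 -34.72701519] -18.035957110991585 die in tool [ -5.93135752  -4.20629867 206.34365389]
[ -5.05463611  -3.97404094 165.34365036]
```

```bash
python3 -m inch '[{"dp":[0,-0.4,4],"turn":1},{"dp":[0,-0.4,8],"turn":1},{"dp":[0,-0.4,12],"turn":1},{"dp":[0,-0.4,14.5],"turn":1},{"dp":[0,-0.4,16.4],"turn":1},{"dp":[0,-0.4,16.4],"turn":1},{"dp":[0,-0.4,16.4],"turn":1}]'
python3 -m inch '[{"dp":[0,0,0],"turn":0},{"dp":[0,0,0],"turn":0},{"dp":[0,0,0],"turn":0},{"dp":[0,0,0],"turn":0},{"dp":[0,0,0],"turn":0},{"dp":[0,0,0],"turn":0}]' 0.6 30
python3 -c "
from fit import *
report()"
```

```text
time: 4.83
position: [0.5419, 0.1686, 0.0417]
tool_rot: [-0.417, 0.909, -0.0, -0.001]
wrist_force: [0.8, 0.2, -0.4]
finger_gap: 0.0557
finger_force: 0.0
time: 5.33
position: [0.5438, 0.1689, 0.0442]
tool_rot: [-0.417, 0.909, -0.0, 0.002]
wrist_force: [-0.0, 0.6, 6.7]
finger_gap: 0.0313
finger_force: 32.2
t 5.3333 tcp world [0.5438 0.1689 0.0442] holder [  4.9 -39.6] z 44.2 ytool yaw vs holder x 162.0 gap 31.3 F [-0.   0.6  6.7] q [-0.23  0.83 -0.19  1.89  0.32  0.45  1.78]
```

```bash
python3 -m inch '[{"dp":[0,0.1,-0.3],"turn":-5},{"dp":[0,0.2,-0.3],"turn":-10},{"dp":[0,0.4,-0.3],"turn":-15},{"dp":[0,0.4,-0.3],"turn":-18},{"dp":[0,0.4,-0.3],"turn":-18},{"dp":[0,0.4,-0.3],"turn":-18}]'
python3 - <<'E'
from fit import *
report();snap('wrist','w3.png');report()
E
```

```text
time: 5.83
position: [0.5393, 0.1707, 0.0454]
tool_rot: [-0.553, 0.833, 0.0, -0.0]
wrist_force: [0.3, 0.5, -3.5]
finger_gap: 0.0312
finger_force: 30.9
t 5.8333 tcp world [0.5393 0.1707 0.0454] holder [  0.  -39.7] z 45.4 ytool yaw vs holder x 179.9 gap 31.2 F [ 0.3  0.5 -3.5] q [-0.19  0.83 -0.26  1.9   0.44  0.47  1.98]
t 5.8833 tcp world [0.5394 0.1707 0.0454] holder [  0.1 -39.7] z 45.4 ytool yaw vs holder x 179.9 gap 31.4 F [ 0.4  0.7 -3.6] q [-0.19  0.83 -0.26  1.89  0.44  0.47  1.98]
```

View pics/w3.png

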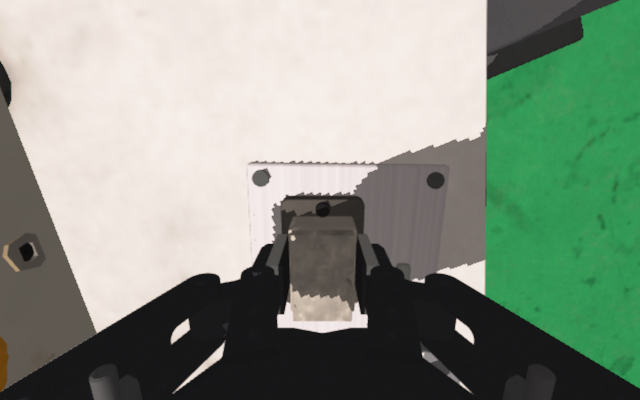

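The die is gripped, and its rear edge (row 197) is parallel to the plate's rear edge (row 164, columns 248–448). I check the lateral offset from this close view.

Run:
```python
from fit import *
ps=pose();h=np.load('h.npy')
for uv,z in [((248,164),6),((448,166),6),((281,197),15),((364,197),15),((287,231),42),((357,231),42),((261,177),6),((435,180),6)]:
    print(uv,inh(h,ray('wrist',uv,z/1000,ps)).round(1))
```

```text
(248, 164) [ 39.9 -82.4]
(448, 166) [-67.3 -81.1]
(281, 197) [ 21.7 -66.5]
(364, 197) [-21.5 -66.4]
(287, 231) [ 15.8 -58. ]
(357, 231) [-15.  -57.9]
(261, 177) [ 33.4 -75.4]
(435, 180) [-61.1 -73.5]
```

Run:
```python
from fit import *
cr=lambda L:(np.array(L)+.5)/5-.5+[230,145]
ps1=(np.array([.51629638,.25287807,.2562857]),R.from_quat([1.63683052e-01,9.86512976e-01,6.5e-05,-4.4e-05])); ps3=pose()
H=[(-70,-80,6),(-70,96,6),(40,-80,6),(-7,38,48.5),(7,38,48.5),(-7,96,48.5),(7,96,48.5)]
u=cr([(33,62),(724,110),(28,468),(487,387),(472,448),(733,402),(718,460)])
H3=[(40,-80,6),(-70,-80,6)];u3=np.array([(248,164),(448,166)],float)
f=lambda x:np.r_[(proj('wrist',world(x,H),ps1)-u).ravel(),.6*(proj('wrist',world(x,H3),ps3)-u3).ravel()]
h0=np.load('h.npy');r=least_squares(f,h0,loss='soft_l1');h=r.x
print(h,np.degrees(h[2]),'shift in old',inh(h0,h),f(h).reshape(-1,2).round(1).tolist())
np.save('h0.npy',h0);np.save('h.npy',h);report()
```

```text
[ 0.55608226  0.20415209 -0.40456766] -23.180019637639894 shift in old [ 2.62470303 -2.34874831] [[-0.8, -0.8], [1.6, 0.2], [0.2, 0.2], [-0.5, 0.1], [1.6, -0.9], [-0.3, 0.6], [1.2, 0.1], [-2.2, -0.3], [0.9, -0.7]]
t 5.8833 tcp world [0.5394 0.1707 0.0454] holder [ -2.2 -37.4] z 45.4 ytool yaw vs holder x -179.6 gap 31.4 F [ 0.4  0.7 -3.6] q [-0.19  0.83 -0.26  1.89  0.44  0.47  1.98]
```

```bash
python3 -m inch '[{"dp":[-0.5,-0.2,0],"turn":0.5},{"dp":[-1.2,-0.2,0],"turn":0.5},{"dp":[-1.9,-0.2,0],"turn":0.5},{"dp":[-2.5,-0.2,0],"turn":0.5},{"dp":[-2.8,-0.2,0],"turn":0.5},{"dp":[-2.8,-0.2,0.1],"turn":0.5},{"dp":[-2.8,-0.2,0.1],"turn":0.5}]'
python3 - <<'E'
from fit import *
report()
for n in ['side','scene']: snap(n,n+'4.png')
a=cv2.imread('pics/side4.png')[180:260,260:360];b=cv2.imread('pics/scene4.png')[160:240,280:380]
cv2.imwrite('pics/c4.png',cv2.resize(np.hstack([a,b]),None,fx=4,fy=4,interpolation=2))
E
```

```text
time: 6.47
position: [0.5521, 0.1969, 0.0443]
tool_rot: [-0.551, 0.834, 0.0, 0.0]
wrist_force: [-0.5, 0.2, -3.1]
finger_gap: 0.0316
finger_force: 31.0
t 6.4667 tcp world [0.5521 0.1969 0.0443] holder [-0.8 -8.2] z 44.3 ytool yaw vs holder x -179.9 gap 31.6 F [-0.5  0.2 -3.1] q [-0.22  0.85 -0.27  1.84  0.42  0.51  1.96]
```

View pics/c4.png

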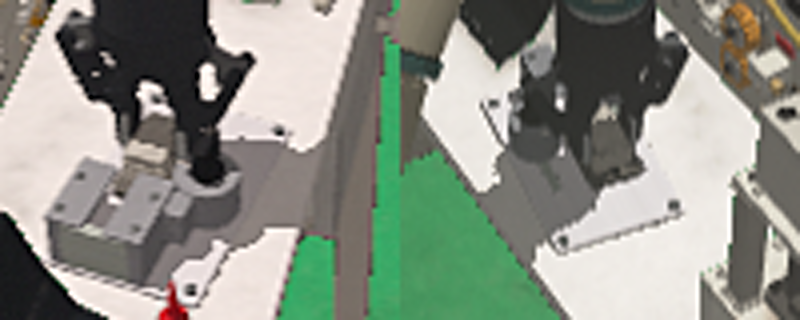

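Side half of the crop: the block (150,140) lines up with the sight slot and the flange nose is at the mouth. The gripper's links spread wide near the knob. I will let go, rise, turn 90° and push the block from behind with shut fingers, so the links stay clear of the knob.

```bash
python3 -m inch '[{"dp":[0,0,0.1],"turn":0},{"dp":[0,0,0.1],"turn":0},{"dp":[0,0,0.1],"turn":0}]' 0.05
python3 -m inch '[{"dp":[0,0,0],"turn":0},{"dp":[0,0,-2],"turn":0},{"dp":[0,0,-5],"turn":0},{"dp":[0,0,-8],"turn":0},{"dp":[2,-0.1,-8],"turn":7},{"dp":[4,-0.1,-8],"turn":14},{"dp":[4,-0.1,-8],"turn":21},{"dp":[4,-0.1,-8],"turn":28},{"dp":[4,-0.1,-8],"turn":35},{"dp":[4,-0.1,-8],"turn":42}]'
python3 -m inch '[{"dp":[0,0,0],"turn":7},{"dp":[0,0,0],"turn":14},{"dp":[0,0,0],"turn":21},{"dp":[0,0,0],"turn":28},{"dp":[0,0,0],"turn":35},{"dp":[0,0,0],"turn":42},{"dp":[0,0,0],"turn":48},{"dp":[0,0,0],"turn":48},{"dp":[0,0,0],"turn":48}]' 1
python3 - <<'E'
from fit import *
report();snap('wrist','w5.png');h=np.load('h.npy')
for t,z in [('die_1',.006),('mouth',.006),('knob_grip',.067)]:
    for d in cams.spot_point('wrist',t)[:1]: print(t,round(d['score'],2),np.round(d['at']),inh(h,ray('wrist',d['at'],z,pose())).round(1))
E
```

```text
time: 6.82
position: [0.5523, 0.1958, 0.0436]
tool_rot: [-0.551, 0.835, -0.0, 0.0]
wrist_force: [-0.2, 0.3, 0.7]
finger_gap: 0.0403
finger_force: 0.0
time: 7.65
position: [0.5373, 0.1588, 0.1237]
tool_rot: [-0.212, 0.977, 0.0, 0.0]
wrist_force: [-1.9, 0.3, 0.3]
finger_gap: 0.0405
finger_force: 0.0
time: 8.4
position: [0.5372, 0.1591, 0.1234]
tool_rot: [0.199, 0.98, -0.0, 0.0]
wrist_force: [0.3, 0.5, 0.5]
finger_gap: 0.0003
finger_force: 0.0
t 8.4 tcp world [0.5372 0.1591 0.1234] holder [  0.3 -48.8] z 123.4 ytool yaw vs holder x 90.2 gap 0.3 F [0.3 0.5 0.5] q [-0.4   0.69  0.09  1.89 -0.11  0.57  0.94]
die_1 0.8 [376. 202.] [-0.2 -3.3]
mouth 0.92 [411. 205.] [ 2.7 25.2]
knob_grip 0.89 [445. 151.] [-47.8  23.5]
```

View pics/w5.png

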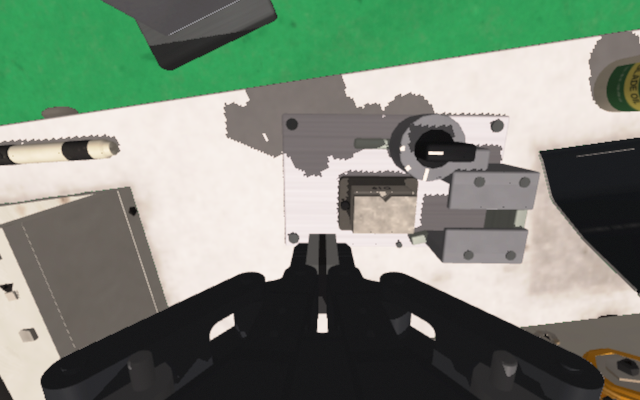

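Die lies straight (block 353–416 × 190–233) with its nose at the mouth. The knob point projects to holder (-47.8, 23.5), which confirms the holder pose. Descend and push.

```bash
python3 -m inch '[{"dp":[0,0,3.5],"turn":0},{"dp":[0,0,7],"turn":0},{"dp":[0,0.5,7],"turn":0},{"dp":[0,1.2,7],"turn":0},{"dp":[0,2,7],"turn":0},{"dp":[0,2.8,7],"turn":0},{"dp":[0,3.6,7],"turn":0},{"dp":[0,4.4,7],"turn":0},{"dp":[0,4.4,7],"turn":0}]'
python3 -m inch '[{"dp":[0,0.6,0],"turn":0},{"dp":[0,1.2,0],"turn":0},{"dp":[0,1.7,0],"turn":0},{"dp":[0,1.7,0],"turn":0}]'
python3 - <<'E'
from fit import *
report()
E
```

```text
time: 9.35
position: [0.5561, 0.2022, 0.0547]
tool_rot: [0.2, 0.98, 0.002, 0.002]
wrist_force: [0.4, 0.0, -0.2]
finger_gap: 0.0002
finger_force: 0.0
time: 9.68
position: [0.5619, 0.2167, 0.0534]
tool_rot: [0.2, 0.98, 0.001, 0.0]
wrist_force: [-0.3, 0.3, 0.6]
finger_gap: -0.0001
finger_force: 0.0
t 9.6833 tcp world [0.5619 0.2167 0.0534] holder [ 0.4 13.8] z 53.4 ytool yaw vs holder x 90.1 gap -0.1 F [-0.3  0.3  0.6] q [-0.47  0.84  0.09  1.8  -0.14  0.51  0.88]
```

```bash
python3 -m inch '[{"dp":[0,0.3,0],"turn":0},{"dp":[0,0.6,0],"turn":0},{"dp":[0,0.6,0],"turn":0}]'
python3 -m inch '[{"dp":[0,0.2,0],"turn":0},{"dp":[0,0.2,0],"turn":0}]'
python3 - <<'E'
from fit import *
report();snap('wrist','w6.png')
a=cv2.imread('pics/w6.png')[150:300,260:460];cv2.imwrite('pics/c6.png',cv2.resize(a,None,fx=4,fy=4,interpolation=2))
E
```

```text
time: 9.93
position: [0.5637, 0.221, 0.0532]
tool_rot: [0.201, 0.98, 0.0, 0.0]
wrist_force: [-0.4, -2.1, 0.4]
finger_gap: 0.0004
finger_force: 0.8
time: 10.1
position: [0.5644, 0.2226, 0.0532]
tool_rot: [0.201, 0.98, 0.0, -0.0]
wrist_force: [-0.2, -1.4, 0.5]
finger_gap: 0.0
finger_force: 1.0
t 10.1 tcp world [0.5644 0.2226 0.0532] holder [ 0.4 20.2] z 53.2 ytool yaw vs holder x 90.0 gap 0.0 F [-0.2 -1.4  0.5] q [-0.48  0.84  0.09  1.78 -0.14  0.52  0.87]
```

View pics/c6.png

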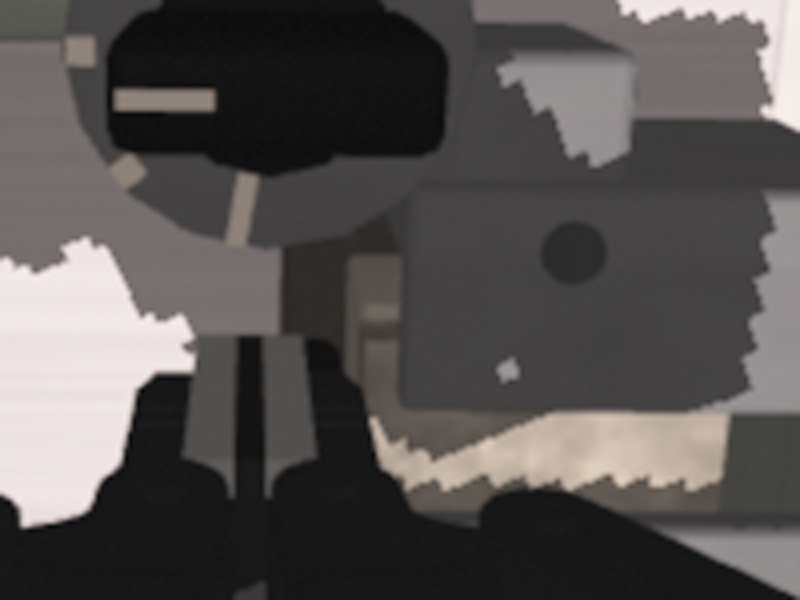

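The crop shows the block's rear edge (345) still ahead of the roof's edge (400), so it is not home yet, and the finger is clear of the roof. I keep pushing in small steps until the stop is felt.

```bash
for i in 1 2; do python3 -m inch '[{"dp":[0,0.2,0],"turn":0},{"dp":[0,0.2,0],"turn":0}]' | egrep 'pos|wrist'; done
python3 - <<'E'
from fit import *
report();h=np.load('h.npy')
ps=pose();print('rear edge at w6 approx',inh(h,ray('wrist',(346.5,230),.041,ps)))
E
```

```text
position: [0.5645, 0.2232, 0.0532]
wrist_force: [-2.8, -3.7, 2.1]
position: [0.5645, 0.2233, 0.0531]
wrist_force: [-3.6, -7.0, 5.5]
t 10.4833 tcp world [0.5645 0.2233 0.0531] holder [ 0.2 20.9] z 53.1 ytool yaw vs holder x 89.9 gap -0.2 F [-3.6 -7.   5.5] q [-0.48  0.84  0.1   1.78 -0.14  0.53  0.87]
rear edge at w6 approx [-15.31659329  32.87000227]
```

```bash
python3 -m inch '[{"dp":[0,0.3,0],"turn":0},{"dp":[0,0.3,0],"turn":0}]' | egrep 'pos|wrist'; python3 -m inch '[{"dp":[0,-2,0],"turn":0},{"dp":[0,-4,0],"turn":0},{"dp":[0,-4,-5],"turn":0},{"dp":[0,-4,-9],"turn":0},{"dp":[0,-4,-9],"turn":0},{"dp":[0,-4,-9],"turn":0}]'
python3 - <<'E'
from fit import *
report();snap('wrist','w7.png')
a=cv2.imread('pics/w7.png')[100:250,310:510];cv2.imwrite('pics/c7.png',cv2.resize(a,None,fx=4,fy=4,interpolation=2))
E
```

```text
position: [0.5646, 0.2235, 0.053]
wrist_force: [-6.1, -11.5, 8.4]
time: 11.15
position: [0.5543, 0.1939, 0.1468]
tool_rot: [0.201, 0.98, 0.003, 0.004]
wrist_force: [0.6, -0.3, -0.2]
finger_gap: -0.0001
finger_force: 0.0
t 11.15 tcp world [0.5543 0.1939 0.1468] holder [  2.4 -10.1] z 146.8 ytool yaw vs holder x 90.0 gap -0.1 F [ 0.6 -0.3 -0.2] q [-0.46  0.68  0.11  1.81 -0.12  0.65  0.89]
```

View pics/c7.png

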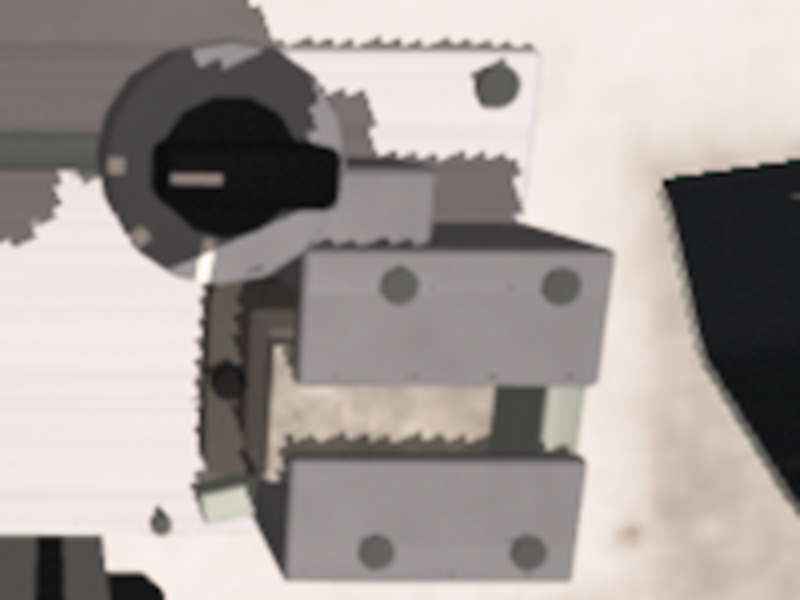

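Here the flange's rear end is at x ≈ 203 and the pale cheek end at x ≈ 197, so it looks nearly flush. At the front, the dark flange runs up to the pale back stop at x ≈ 545. I check this in numbers.

Run:
```python
from fit import *
h=np.load('h.npy');ps=pose()
f=lambda u,v,z:inh(h,ray('wrist',((u+.5)/4-.5+310,(v+.5)/4-.5+100),z/1000,ps)).round(1)
print('flange rear mid, corner',f(203,380,14),f(203,460,14),'cheek end',f(197,490,15),f(203,520,15))
print('block rear',f(270,400,41),'block front',f(493,415,41),'flange front',f(545,420,14))
print('roof front',f(303,380,48.5),f(290,460,48.5),'roof back',f(595,380,48.5),f(582,460,48.5),'stop back top?',f(582,420,15),f(582,420,40))
```

```text
flange rear mid, corner [-2.  23.2] [16.3 23.8] cheek end [23.  22.6] [30.1 24.2]
block rear [-4.7 32.6] block front [-1.6 76.5] flange front [ 7.1 98.7]
roof front [-10.6  37.2] [ 5.1 35.6] roof back [-10.6  92. ] [ 5.2 91.4] stop back top? [  6.8 106.4] [-0.3 94.5]
```

```bash
python3 -m inch '[{"dp":[0.2,0,4],"turn":0},{"dp":[0.2,0,8],"turn":0},{"dp":[0.2,0,10.5],"turn":0},{"dp":[0.2,0,11.2],"turn":0},{"dp":[0.2,0.8,11.2],"turn":0},{"dp":[0.2,1.6,11.2],"turn":0},{"dp":[0.2,1.9,11.2],"turn":0},{"dp":[0.2,1.9,11.2],"turn":0}]' | egrep 'pos|wrist'; for i in 1 2; do python3 -m inch '[{"dp":[0,0.2,0],"turn":0},{"dp":[0,0.2,0],"turn":0}]' | egrep 'pos|wrist'; python3 -c "
from fit import *
report()"; done
```

```text
position: [0.5554, 0.2067, 0.0311]
wrist_force: [-4.0, -7.0, 16.7]
position: [0.5556, 0.2071, 0.031]
wrist_force: [-5.6, -9.5, 19.0]
t 12.0333 tcp world [0.5556 0.2071 0.031 ] holder [-1.6  2.5] z 31.0 ytool yaw vs holder x 89.9 gap 0.2 F [-5.6 -9.5 19. ] q [-0.46  0.87  0.09  1.82 -0.14  0.47  0.89]
position: [0.5567, 0.2093, 0.0311]
wrist_force: [-5.0, -9.7, 17.8]
t 12.2 tcp world [0.5567 0.2093 0.0311] holder [-1.5  5. ] z 31.1 ytool yaw vs holder x 89.9 gap 0.3 F [-5.  -9.7 17.8] q [-0.46  0.87  0.09  1.81 -0.14  0.47  0.89]
```

Fingertips are on the plate, so raise 5 mm and continue.

```bash
python3 -m inch '[{"dp":[0,0,-0.6],"turn":0},{"dp":[0,0,-0.6],"turn":0},{"dp":[0,0.2,-0.6],"turn":0},{"dp":[0,0.4,-0.6],"turn":0},{"dp":[0,0.4,-0.6],"turn":0}]' | egrep 'wrist'; for i in 1 2 3; do python3 -c "
from fit import *
report()";python3 -m inch '[{"dp":[0,0.2,0],"turn":0},{"dp":[0,0.2,0],"turn":0}]' | egrep 'wrist';  done;python3 -c "
from fit import *
report()"
```

```text
wrist_force: [-1.0, -0.6, -0.1]
t 12.6167 tcp world [0.5599 0.2189 0.0365] holder [-2.3 15.1] z 36.5 ytool yaw vs holder x 90.1 gap -0.0 F [-1.  -0.6 -0.1] q [-0.47  0.86  0.09  1.8  -0.15  0.48  0.88]
wrist_force: [0.5, -0.2, -0.2]
t 12.7833 tcp world [0.5609 0.2203 0.0369] holder [-1.9 16.7] z 36.9 ytool yaw vs holder x 90.1 gap -0.2 F [ 0.5 -0.2 -0.2] q [-0.48  0.87  0.09  1.8  -0.15  0.48  0.88]
wrist_force: [0.2, -0.5, -0.5]
t 12.95 tcp world [0.5618 0.2218 0.0372] holder [-1.7 18.5] z 37.2 ytool yaw vs holder x 90.0 gap -0.2 F [ 0.2 -0.5 -0.5] q [-0.48  0.87  0.09  1.79 -0.15  0.49  0.88]
wrist_force: [-0.8, -2.1, 0.6]
t 13.1167 tcp world [0.562  0.222  0.0372] holder [-1.6 18.8] z 37.2 ytool yaw vs holder x 90.0 gap -0.1 F [-0.8 -2.1  0.6] q [-0.48  0.87  0.09  1.79 -0.15  0.49  0.87]
```

```bash
for i in 1 2 ; do python3 -m inch '[{"dp":[0,0.3,0],"turn":0},{"dp":[0,0.3,0],"turn":0},{"dp":[0,0.3,0],"turn":0}]' | egrep 'wrist';  python3 -c "
from fit import *
report()";done
```

```text
wrist_force: [-4.1, -7.8, 5.2]
t 13.3667 tcp world [0.5622 0.2223 0.0371] holder [-1.6 19.1] z 37.1 ytool yaw vs holder x 89.9 gap -0.3 F [-4.1 -7.8  5.2] q [-0.48  0.87  0.09  1.79 -0.15  0.5   0.87]
wrist_force: [-5.7, -11.4, 8.1]
t 13.6167 tcp world [0.5623 0.2226 0.037 ] holder [-1.5 19.4] z 37.0 ytool yaw vs holder x 89.8 gap 0.2 F [ -5.7 -11.4   8.1] q [-0.49  0.87  0.1   1.78 -0.15  0.51  0.87]
```

Solid stop at about 13 N on the flange end, so the die is home. Now back off, rise and line up over the knob.

```bash
python3 -m inch '[{"dp":[0,-1,0],"turn":0},{"dp":[0,-2,-2],"turn":0},{"dp":[0,-2,-6],"turn":0},{"dp":[0,-2,-9],"turn":7},{"dp":[2,-1,-9],"turn":14},{"dp":[4.6,0,-9],"turn":21},{"dp":[4.6,0,-9],"turn":28},{"dp":[4.6,0,-9],"turn":35},{"dp":[4.6,0,-9],"turn":42},{"dp":[4.6,0,-9],"turn":49}]' | egrep wrist
python3 -m inch '[{"dp":[0,0,0],"turn":7},{"dp":[0,0,0],"turn":14},{"dp":[0,0,0],"turn":21},{"dp":[0,0,0],"turn":28},{"dp":[0,0,0],"turn":35},{"dp":[0,0,0],"turn":41},{"dp":[0,0,0],"turn":41},{"dp":[0,0,0],"turn":41}]' 0.05 | egrep wrist
python3 - <<'E'
from fit import *
report();snap('wrist','w8.png');h=np.load('h.npy')
for d in cams.spot_point('wrist','knob_grip')[:1]: print(d,inh(h,ray('wrist',d['at'],.067,pose())).round(1))
p=pose();q=(world(h,[(-48,23,67)])[0]-p[0]);print('knob in tool mm',p[1].inv().apply(q)*1000)
E
```

```text
wrist_force: [0.4, 0.7, 0.2]
wrist_force: [-0.4, -0.2, -0.3]
t 15.1167 tcp world [0.5227 0.2475 0.1272] holder [-47.8  26.7] z 127.2 ytool yaw vs holder x 0.2 gap 40.7 F [-0.4 -0.2 -0.3] q [-0.83  0.77  0.56  1.85 -0.61  0.7  -0.32]
{'at': [320.9, 231.3], 'score': 0.97} [-48.   23.6]
knob in tool mm [-3.43302669 -0.36261012 60.32919734]
```

View pics/w8.png

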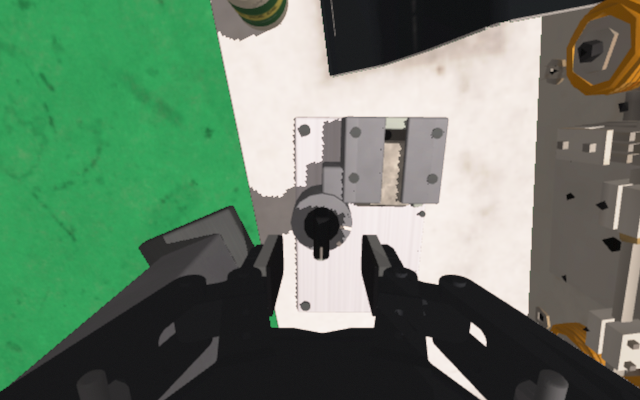

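The view shows the knob bar centred between the fingers (321,240), and the die inside the case under the slot. Descend and grip.

```bash
python3 -m inch '[{"dp":[-0.3,0,2.5],"turn":0},{"dp":[-0.3,0,4.5],"turn":0},{"dp":[-0.3,0,5],"turn":0},{"dp":[-0.3,0,5],"turn":0}]' | egrep 'pos|wrist'
python3 -m inch '[{"dp":[0,0,0],"turn":0},{"dp":[0,0,0],"turn":0},{"dp":[0,0,0],"turn":0},{"dp":[0,0,0],"turn":0},{"dp":[0,0,0],"turn":0},{"dp":[0,0,0],"turn":0}]' 1 40
python3 -c "
from fit import *
report()"
```

```text
position: [0.5205, 0.2437, 0.0761]
wrist_force: [1.1, 0.0, -0.5]
time: 16.05
position: [0.5211, 0.2447, 0.0786]
tool_rot: [0.835, 0.551, 0.0, -0.001]
wrist_force: [-3.9, 0.6, 4.9]
finger_gap: 0.009
finger_force: 40.8
t 16.05 tcp world [0.5211 0.2447 0.0786] holder [-48.1  23.5] z 78.6 ytool yaw vs holder x 0.1 gap 9.0 F [-3.9  0.6  4.9] q [-0.79  0.83  0.49  1.87 -0.67  0.61 -0.27]
```

```bash
python3 -m inch '[{"dp":[0,0,-0.2],"turn":-5},{"dp":[0,0,-0.2],"turn":-10},{"dp":[0,0,-0.2],"turn":-16},{"dp":[0,0,-0.2],"turn":-22},{"dp":[0,0,-0.2],"turn":-28},{"dp":[0,0,-0.2],"turn":-34},{"dp":[0,0,-0.2],"turn":-40},{"dp":[0,0,-0.2],"turn":-40}]' | egrep 'wrist|grip|gap'
python3 -c "
from fit import *
report();print(env.read_state()['wrist_torque'])"
python3 -m inch '[{"dp":[0,0,0],"turn":-6},{"dp":[0,0,0],"turn":-12},{"dp":[0,0,0],"turn":-18},{"dp":[0,0,0],"turn":-24},{"dp":[0,0,0],"turn":-30},{"dp":[0,0,0],"turn":-36},{"dp":[0,0,0],"turn":-41},{"dp":[0,0,0],"turn":-41},{"dp":[0,0,0],"turn":-41}]' | egrep 'wrist|grip|gap'
python3 -c "
from fit import *
report();print(env.read_state()['wrist_torque'])"
```

```text
wrist_force: [-1.1, 2.4, -10.0]
finger_gap: 0.0094
t 16.7167 tcp world [0.5203 0.2447 0.0787] holder [-48.9  23.2] z 78.7 ytool yaw vs holder x 40.2 gap 9.4 F [ -1.1   2.4 -10. ] q [-0.68  0.8   0.31  1.87 -0.44  0.54  0.22]
[0.51530222 0.11850454 0.03689856]
wrist_force: [-3.6, 3.3, -8.9]
finger_gap: 0.009
t 17.4667 tcp world [0.5198 0.2443 0.0787] holder [-49.1  22.6] z 78.7 ytool yaw vs holder x 80.8 gap 9.0 F [-3.6  3.3 -8.9] q [-0.57  0.78  0.13  1.87 -0.19  0.51  0.69]
[ 0.55872544  0.70510913 -0.0189577 ]
```

```bash
python3 -m inch '[{"dp":[0,0,0.1],"turn":0},{"dp":[0,0,0.1],"turn":0},{"dp":[0,0,0.1],"turn":0},{"dp":[0,0,-3],"turn":0},{"dp":[0,0,-7],"turn":0},{"dp":[0,0,-10],"turn":0},{"dp":[3,-3,-10],"turn":0},{"dp":[6,-6,-10],"turn":0},{"dp":[6,-6,-10],"turn":0},{"dp":[6,-6,-10],"turn":0}]' 0.05
python3 - <<'E'
from fit import *
report();im,ps=snap('wrist','w9.png');h=np.load('h.npy')
for t,z in [('latch_tip',.01),('knob_grip',.067),('mouth',.006),('die_1',.006)]:
    for d in cams.spot_point('wrist',t)[:1]: print(t,round(d['score'],2),np.round(d['at']),inh(h,ray('wrist',d['at'],z,ps)).round(1))
L=[(-48+47*np.sin(a),23-47*np.cos(a),13) for a in (0,.7,1.4,1.5)]
print('expected tip px at 0,.7,1.4,1.5',proj('wrist',world(h,L),ps).round(0).tolist())
for cam in ['scene','side']:
    snap(cam)
    for t,z in [('oil_bottle',0),('driver_blue',.009),('marker_black',.008),('tally_counter',.01)]:
        for d in cams.spot_point(cam,t)[:1]: print(cam,t,round(d['score'],2),np.round(d['at']))
E
```

```text
time: 18.3
position: [0.4364, 0.2241, 0.1801]
tool_rot: [0.277, 0.961, -0.0, -0.0]
wrist_force: [0.7, 0.4, 1.1]
finger_gap: 0.0405
finger_force: 0.0
t 18.3 tcp world [0.4364 0.2241 0.1801] holder [-117.8  -28.7] z 180.1 ytool yaw vs holder x 81.0 gap 40.5 F [0.7 0.4 1.1] q [-0.65  0.52  0.18  2.03 -0.16  0.6   0.64]
die_1 0.25 [119. 286.] [ -42.7 -268.4]
expected tip px at 0,.7,1.4,1.5 [[336.0, 253.0], [351.0, 277.0], [378.0, 286.0], [383.0, 286.0]]
scene oil_bottle 0.66 [284. 170.]
scene driver_blue 0.65 [270. 145.]
scene marker_black 0.54 [353. 266.]
scene tally_counter 0.8 [385. 305.]
side oil_bottle 0.62 [304. 285.]
side driver_blue 0.58 [286. 334.]
side tally_counter 0.35 [295. 233.]
```

```bash
python3 -m inch '[{"dp":[-4,0,0],"turn":0},{"dp":[-8,0,0],"turn":0},{"dp":[-10,0,0],"turn":0},{"dp":[-10,0,0],"turn":0},{"dp":[-10,0,0],"turn":0}]' |egrep pos
python3 - <<'E'
from fit import *
report();im,ps=snap('wrist','w10.png');h=np.load('h.npy')
for t,z in [('latch_tip',.01),('knob_grip',.067),('mouth',.006),('back_stop',.006),('die_1',.006)]:
    for d in cams.spot_point('wrist',t)[:1]: print(t,round(d['score'],2),np.round(d['at']),inh(h,ray('wrist',d['at'],z,ps)).round(1))
L=[(-48+47*np.sin(a),23-47*np.cos(a),10) for a in (0,.7,1.4,1.5)]
print('expected tip px',proj('wrist',world(h,L),ps).round(0).tolist())
# pointer stripe on knob top: principal direction of bright pixels around the knob's top centre
g=cv2.cvtColor(im,cv2.COLOR_BGR2GRAY);k=proj('wrist',world(h,[(-48,23,77)]),ps)[0]
P=[(u,v) for u in range(int(k[0])-16,int(k[0])+17) for v in range(int(k[1])-16,int(k[1])+17) if np.hypot(*(inh(h,ray('wrist',(u,v),.077,ps))-[-48,23]))<13 and g[v,u]>120]
W=np.array([inh(h,ray('wrist',p,.077,ps))-[-48,23] for p in P]);print(len(P),W.mean(0).round(1),'pointer angle rad',np.arctan2(W.mean(0)[0],-W.mean(0)[1]) if len(P) else None)
# grey profile across the arm along holder +y at x=-10,-5 (z 13)
for x in(-14,-9,-5): print(x,[int(g[int(round(v)),int(round(u))]) for u,v in proj('wrist',world(h,[(x,y,13) for y in range(-2,40,2)]),ps)])
E
```

```text
position: [0.5239, 0.1708, 0.1791]
t 19.4667 tcp world [0.5239 0.1708 0.1791] holder [-16.4 -43.3] z 179.1 ytool yaw vs holder x 80.9 gap 40.8 F [-0.7  1.  -0.6] q [-0.48  0.59  0.17  1.88 -0.15  0.68  0.78]
latch_tip 0.94 [381. 193.] [-2.5 15.3]
knob_grip 0.57 [399. 151.] [-48.9  22.8]
mouth 0.79 [391. 195.] [ 2.  25.4]
back_stop 0.57 [457. 184.] [ 1.  91.9]
die_1 0.6 [425. 190.] [ 2.1 59.5]
expected tip px [[336.0, 154.0], [351.0, 183.0], [381.0, 194.0], [386.0, 194.0]]
252 [1.6 6.8] pointer angle rad 2.9063735182266317
-14 [237, 237, 237, 237, 237, 237, 237, 129, 125, 200, 205, 191, 236, 149, 70, 91, 91, 67, 47, 72, 80]
-9 [239, 238, 239, 238, 238, 238, 212, 108, 189, 207, 202, 197, 238, 149, 53, 92, 92, 73, 47, 68, 75]
-5 [240, 240, 239, 240, 240, 239, 239, 168, 195, 207, 198, 222, 239, 205, 43, 92, 86, 93, 47, 76, 77]
```

The latch tip sits at (381,193), which matches the 1.4 rad position (381,194). The grey profile shows the arm, then a thin gap, then the die's end. The robot is clear, so I hand in.

```bash
python3 -c "
from h import *
print(workorder.hand_in())"
```

```text
the job is handed in; nothing more can be done
None
```

The die is fully home against the back stop, the knob is two clicks round at the long mark with the latch arm behind the die, and the bystanders look undisturbed; I handed in at about 19.5 s, but viewed 11 pictures, one over the limit of 10.

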